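# Read the label of the scale plate that was put back upside down

### The arm

A 6-joint arm with a two-finger parallel gripper is mounted at the origin on the work surface. World frame = base frame: x ahead of the robot, y to its left, z up, the work surface at z = 0. Lengths are in m, angles in rad, forces in N, time in s.
With the tool pointing down it reaches from about 0.375 to 0.75 m from the base axis. Payload 9 kg.
Tool frame: the origin (TCP) lies between the finger pads, 19 mm behind the fingertips; this is the grasp point; z points along the fingers, y is the line along which they close (so a half turn about z gives the same grasp; the last joint's range is limited). The gripper opens to 85 mm and grips with 20 to 120 N. Pads are 22 mm wide; open, the fingers measure 114 mm over their backs; the gripper's body (76 mm by 85 mm) begins 54 mm behind the grasp point. The pads swing forward as they close: fully open they stand 13 mm farther back than shut.
Start: joints at [0.924, 0.104, 0.097, 1.564, 0, 1.353], TCP at [0.249, 0.546, 0.25] pointing down, gripper open.
Joint ranges: [-2.99, 2.99], [-0.84, 1.86], [-1.1, 1.16], [-1.84, 2.11], [-1.51, 1.56], [-3.14, 3.14]. Speed limits (rad/s): [2.22, 2.22, 2.57, 3.14, 3.14, 3.14].

### API

Orientations are given as a rotation vector (axis times angle).
In Python, from bench import monitor, optics, workorder gives the robot as it stands.
- The arm moves only by the shell command python3 -m inch 'ROWS' [OPENING]. ROWS is text: rows parted by semicolons, each of 6 numbers parted by spaces: the shift along the tool's x, y, z in mm, then the turn, a rotation vector about the tool's x, y, z in degrees. In form: x y z wx wy wz; .... A call has 1 to 20 rows; each row is the pose to reach, as a shift and turn from the pose commanded when the call began, along the tool's axes at that moment; what a row does not reach only later rows make up. A row lasts 1/12 s, in which the tool goes at most 41.7 mm and 7.16 degrees, less where a joint would pass 70% of its speed; a pose out of reach is approached as far as the arm can. A call with a gripper value outside its range is refused whole. OPENING is the closure in counts, from 0 (fully open) to 255 (shut), set as the call begins (- or left out, the last holds). The fingers move at their own pace and stop on an object; the grip force is fixed at half the most. Time passes only in rows, so rows that repeat a pose let the fingers close. It gives the time, the measured TCP pose, the force, the opening and the grip force at its end, in the units of the state.
- monitor.get_obs(): the state, without advancing time (a new reading comes with each control period).
- optics.grab_frame(name): name is "scene" or "top"; returns a dict with "image" (384x512x3 uint8, red, green, blue), "vertical_fov" (degrees; the focal length in pixels is half the picture's height over the tangent of half this angle, whatever the lens; pixels are square), "cx", "cy" (the principal point, pixels), "D" ([k1, k2, p1, p2, k3] as OpenCV has them; the pictures are not rectified), "extrinsics" (4x4, takes a point from world to camera coordinates). Camera axes: x right, y down, z forward; pixel columns grow to the right and rows downward; lengths in m; the calibration is good to about 2 mm. A picture is of the moment at which its call begins. There is no depth.
- workorder.finish_job(): hands the job in; it is judged then, once.
Trained networks look in a picture, given as the dict that the camera call returned (one of the last four; its "shot" number tells which), for a name from the list of things; names that differ only in an ending like _2 or _b are one class to them, and where a whole thing is asked for, a point or a joint stands for the part that bears it (a point fixed in the world has none). Each returns a list of dicts, best first, with "score" (0 to 1); they miss things now and then, are a little off and sometimes report something else, mostly with a low value. They report only what shows in the picture. A call takes as long as a camera call. They do not tell look-alikes from the thing itself.
- optics.look_for(query, picture): "box" ([left, top, width, height] in pixels, round what is visible of it).
- optics.regions_of(query, picture): "region" (384x512 bool, what is visible of it) and "box" ([left, top, width, height] in pixels, round what is visible of it).
The state is a dict: "clock": time; "joint_positions": joint angles; "dq": joint speeds; "effort": joint torques, N m; "tcp_pos": TCP position; "ee_rot": TCP orientation; "wrist_force": force on the tool from outside, world axes, zero at the start; "moment": the same for the moment, N m; "gripper_width": finger opening in m; "grip_force": force on a finger pad.
Only numpy, scipy, OpenCV 4.12 (cv2) and the standard library are available. Lean on these libraries where they do the work, as an engineer would, in place of code of your own. Each camera call takes 0.05 s, during which the arm holds its last target. There are 200 camera calls.

### The job

One of the glass scale plates leaning in the sloping stand has been put back upside down: its frosted end, the one with the clipped corner, is at the bottom. Take that plate out, leaving the other plates as they stand, and present its label to the code reader: label face up and level, the frosted end clear of the fingers and centred about 12 cm below the reader's window. Finish still holding it there, in the gripper alone.

Things in the scene. Friction and masses are not known exactly. Their poses are not given: they have to be found in the camera images.
- rack: Fixed grey stand, base 110 x 310 x 6 mm, origin at the base's underside, z up, -x its front (to the robot), 310 long along y. Its back rest leans back (top to +x) 30 deg from vertical; plates lie flat on it, feet in a trough behind a lip 8 mm high, 3 mm in front of them. The rest reaches 62 mm up a plate from its foot. Stations at y -117, -39, 39, 117 mm, with 10 mm side pins low down.
- plate_upside_down: The plate to take: clear glass, 110 x 38 x 8 mm (x, y, z), about 85 g. Origin at its centre; x points to the frosted end, z out of the label face. The corner at +x, +y is clipped by 9 mm, the others are square. It leans in the stand on its frosted end: x down (and 30 deg to the front), label face (+z) front and up. Centre 63 mm above the table; the top 48 mm stand free above the rest.
- label (a point): Centre of the frosted white label panel (last 38 mm at the +x end, label face only, with a small square engraved code) of the plate to take: 36 mm along x and 4 mm along z from its origin. Same axes as the plate.
- plate_a: A like plate at another station, the right way up (x up, clipped corner and frosted end on top), label face to the front. It must stay as it is. Same frame as the plate to take. Plates are 78 mm apart between centres, so 40 mm between their edges.
- plate_b: As plate_a, at another station.
- plate_c: As plate_a, at another station.
- reader: Fixed code reader on a stand. Base plate 130 x 110 x 12 mm, origin at the centre of its underside, z up, -x its front. Square post 24 mm wide, 35 mm behind the origin (+x), 365 mm high. A cross arm at 325 mm carries a black head 62 x 52 x 80 mm, 95 mm in front of the origin, looking straight down. Under the head, in front of the base plate, is bare table.
- reader_window (a point): Centre of the round window on the underside of the reader's head: 95 mm in front (-x) of the reader's origin, 270 mm above the table. Same axes as the reader. It reads straight down, 85 to 150 mm below the window, whichever way the code is turned about the vertical.
Things that resemble listed ones, but are neither listed nor needed, are in the scene too. Leave any green or orange look-alike of the plate_upside_down alone.

How it is judged:
On the way:
1. the upside-down plate is lifted clear of the stand, in the fingers (z of label in the frame of rack above 0.08 m and contact force between the fingers and plate_upside_down above 1 N and contact force between plate_upside_down and rack below 0.05 N), for 0.1 s.
At the end, for the whole second after the job is handed in: The plate that stood upside down is held in the gripper only, still, label face up (towards the window) within 0.2 rad of level, the centre of its frosted label within 20 mm of the reader window's axis and 85 to 150 mm below the window, and at least 30 mm from the TCP (angle between plate_upside_down's own z axis and vertical below 0.2 rad and z of reader_window in the frame of plate_upside_down above 0.05 m and horizontal distance between label and reader_window below 0.02 m and z of label in the frame of reader_window between -0.15 and -0.085 m and contact force between the fingers and plate_upside_down above 1 N and distance between the grasp point and label above 0.03 m and contact force between plate_upside_down and rack below 0.05 N and contact force between plate_upside_down and reader below 0.05 N and linear speed of plate_upside_down below 0.03 m/s); the arm keeps its last pose, push and grip.
It fails at once if one of the other plates is pulled up, tipped or pushed out of place (distance of any of plate_a, plate_b, plate_c from where it was at the start of the episode above 0.015 m).
It also fails if it takes over 53 s, if anything falls off the work surface, if the arm or the gripper's body presses on something with over 40 N, if the wrist force passes 120 N, or if a joint passes its speed limit or range.

## Working session

There is one attempt and no reset: what is moved stays moved. The work goes in short steps, Python scripts to look and compute and a shell command to move; the robot and the scene stay as the last step left them, time stands still between calls to the robot, and variables do not carry over. Pictures are saved under pics/ and viewed, at most 10 in all, crops included, and the job is handed in when it is done.

```bash
mkdir -p pics; ls
python3 - <<'E'
from bench import monitor, optics
import cv2, numpy as np
o=monitor.get_obs(); print(o)
for n in ("scene","top"):
    p=optics.grab_frame(n); cv2.imwrite(f"pics/{n}0.png",p["image"][:,:,::-1])
    print(n,p["vertical_fov"],p["cx"],p["cy"],p["D"],p["extrinsics"])
    for q in ("rack","plate_upside_down","reader"):
        for d in optics.look_for(q,p)[:8]: print(q,d["box"],d["score"])
E
```

```text
pics
{'clock': 0.0, 'joint_positions': array([9.24308439e-01, 1.04701851e-01, 9.64472375e-02, 1.56389896e+00,
       2.09401979e-05, 1.35309549e+00]), 'dq': array([-0.0001948 ,  0.00072745,  0.00020316, -0.00028941,  0.00038198,
        0.00084013]), 'effort': array([-2.98685000e-04, -5.56935489e+01,  5.03646398e+01,  1.71106495e-02,
       -2.69815264e-04, -3.59257933e-05]), 'tcp_pos': array([0.24925272, 0.54543127, 0.24920869]), 'ee_rot': array([-6.68264084e-01, -3.06909326e+00,  1.92187472e-03]), 'wrist_force': array([ 0.1939257 , -0.97140022, -0.43112212]), 'moment': array([ 0.02420919, -0.00156743,  0.03624383]), 'grip_force': 0.0, 'gripper_width': 0.08552120417351511}
scene 45.70993357310413 259.562552314195 189.2215898915569 [0.01305049 0.         0.         0.         0.        ] [[-0.32909151  0.9442104  -0.01286491  0.12973995]
 [ 0.73942921  0.24919653 -0.62541629 -0.35319286]
 [-0.58731867 -0.21533188 -0.78018521  1.98673438]
 [ 0.          0.          0.          1.        ]]
rack [223.3, 212.3, 91.5, 34.8] 0.86
plate_upside_down [368.1, 191.8, 11.6, 23.6] 0.67
plate_upside_down [341.0, 214.4, 12.0, 25.2] 0.52
reader [131.9, 135.3, 60.9, 107.4] 0.66
top 50.85113471547895 257.09682549317466 191.95486739320813 [0.00790848 0.         0.         0.         0.        ] [[ 0.02119399 -0.9995669  -0.02041625  0.07289903]
 [-0.98695356 -0.01765784 -0.16003399  0.59356914]
 [ 0.15960417  0.02354165 -0.98690035  1.1847799 ]
 [ 0.          0.          0.          1.        ]]
rack [199.0, 162.9, 100.0, 43.2] 0.6
plate_upside_down [200.0, 176.7, 20.7, 24.7] 0.84
plate_upside_down [135.0, 239.2, 14.4, 35.7] 0.82
plate_upside_down [160.7, 199.5, 16.0, 31.7] 0.69
reader [326.3, 97.1, 72.7, 81.5] 0.86
```

Run:
```python
import cv2
a=cv2.imread("pics/top0.png")[60:290,110:420]; b=cv2.imread("pics/scene0.png")[120:270,110:400]
cv2.imwrite("pics/topc.png",cv2.resize(a,None,fx=2.58,fy=2.58,interpolation=cv2.INTER_CUBIC))
cv2.imwrite("pics/scenec.png",cv2.resize(b,None,fx=2.75,fy=2.75,interpolation=cv2.INTER_CUBIC))
```

```text
(no output)
```

View pics/topc.png

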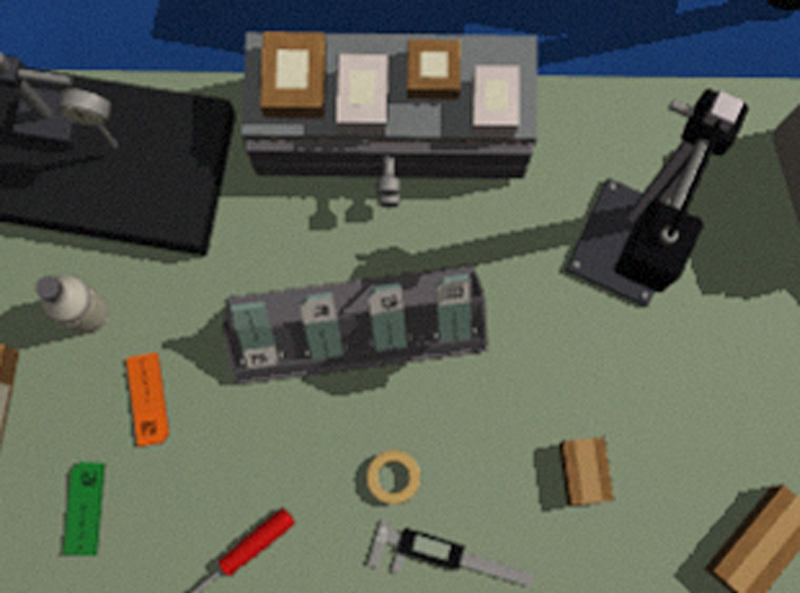

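View pics/scenec.png

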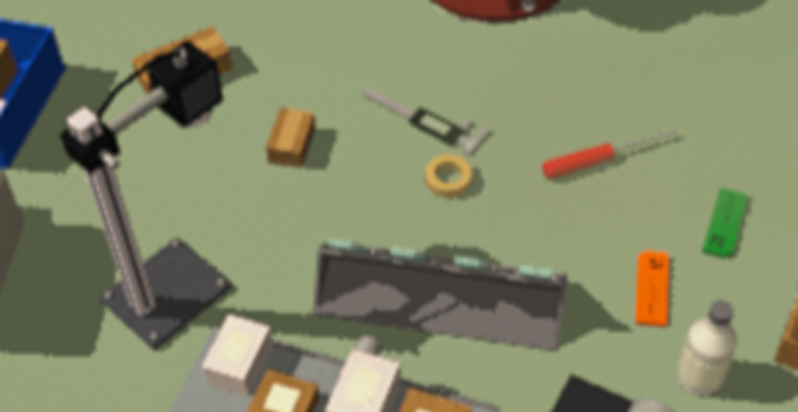

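The top view shows the upside-down plate at the leftmost station, crop (256,335), full (209,190), with its label at the bottom. The orange and green plates on the table are decoys. The reader's head is at crop (660,245), and its post is behind at (715,120). Next I'll fit the poses.

```bash
cat > fit.py <<'E'
import numpy as np, cv2
from scipy.optimize import minimize
from scipy.spatial.transform import Rotation as R
def K(p):
    f=192/np.tan(np.radians(p["vertical_fov"])/2); return np.array([[f,0,p["cx"]],[0,f,p["cy"]],[0,0,1.]])
def proj(p,X):
    E=np.array(p["extrinsics"]); return cv2.projectPoints(np.float64(X),cv2.Rodrigues(E[:3,:3])[0],E[:3,3],K(p),np.array(p["D"]))[0][:,0]
def box(c,s): return np.array([[c[0]+i*s[0]/2,c[1]+j*s[1]/2,c[2]+k*s[2]/2] for i in(-1,1) for j in(-1,1) for k in(-1,1)])
def sil(p,parts,S=8):
    m=np.zeros((384*S,512*S),np.uint8)
    for X in parts: cv2.fillConvexPoly(m,np.int32(np.round(cv2.convexHull(np.float32((proj(p,X)+.5)*S)))),255)
    return cv2.resize(m,(512,384),interpolation=cv2.INTER_AREA)/255.
def place(parts,x,y,yaw):
    M=R.from_euler('z',yaw).as_matrix(); return [X@M.T+[x,y,0] for X in parts]
def fit(parts,obs,q0,st):
    def cost(q): return sum(np.abs(sil(p,place(parts,*q))-m).sum()/m.sum() for p,m in obs)
    q0=np.array(q0); sx=np.vstack([q0]+[q0+np.eye(3)[i]*st[i] for i in range(3)])
    r=minimize(cost,q0,method='Nelder-Mead',options=dict(initial_simplex=sx,maxfev=150,xatol=2e-4,fatol=1e-4)); return r.x,r.fun
reader=[box((0,0,.006),(.13,.11,.012)),box((.035,0,.1825),(.024,.024,.365)),box((-.03,0,.325),(.13,.016,.016)),box((-.095,0,.31),(.062,.052,.08))]
Rp=np.array([[-.5,0,-3**.5/2],[0,-1,0],[-3**.5/2,0,.5]]).T  # rows x,y,z -> columns
Rp=np.column_stack([[-.5,0,-.8660254],[0,-1,0],[-.8660254,0,.5]])
plate=[box((0,0,0),(.11,.038,.008))@Rp.T+[0,0,.063]]
def backproj(p,u,z):
    E=np.array(p["extrinsics"]); n=cv2.undistortPoints(np.float64([[u]]),K(p),np.array(p["D"]))[0,0]
    d=E[:3,:3].T@[n[0],n[1],1]; c=-E[:3,:3].T@E[:3,3]; return c+d*(z-c[2])/d[2]
E
python3 - <<'E'
from fit import *
from bench import optics
P={n:optics.grab_frame(n) for n in("top","scene")}
t=P["top"]; full=lambda c:(c[0]/2.58+110-.3,c[1]/2.58+60-.3)
regs={}
for n in P:
    r=optics.regions_of("reader",P[n]); print(n,"reader",[(d["box"],d["score"],int(d["region"].sum())) for d in r]); regs[n]=r[0]["region"].astype(float)
b=backproj(t,full((635,240)),.006); h=backproj(t,full((662,225)),.35); print("reader base,head approx",b,h)
best=None
for yaw in (-.6,-.4,-.2,.2):
    c=fit(reader,[(P[n],regs[n]) for n in P],[h[0]+.095*np.cos(yaw),h[1]+.095*np.sin(yaw),yaw],(.02,.02,.15))
    print(c)
for q in("plate_upside_down","plate_a"):
    for d in optics.regions_of(q,t):
        v,u=np.nonzero(d["region"]); print(q,d["box"],round(d["score"],2),u.size,u.mean(),v.mean(),backproj(t,(u.mean(),v.mean()),.063).round(4))
# rack base corners picked in crop (front-left, front-right, back..)
for c in((238,383),(487,350),(226,298),(480,272)): print(c,backproj(t,full(c),.006).round(3))
np.save("regs.npy",regs,allow_pickle=True)
E
```

```text
top reader [([330.4, 94.8, 68.2, 85.7], 0.65, 2460)]
scene reader [([133.9, 133.8, 59.7, 112.1], 0.73, 2525)]
reader base,head approx [ 0.73142106 -0.22704116  0.006     ] [ 0.65389243 -0.17432383  0.35      ]
(array([ 0.72971318, -0.21705451, -0.42311921]), np.float64(0.265377078884359))
(array([ 0.72995895, -0.21685501, -0.42727583]), np.float64(0.26204058569415045))
(array([ 0.73022324, -0.21688129, -0.41756171]), np.float64(0.26388340412233474))
(array([ 0.73039845, -0.21705512, -0.42653752]), np.float64(0.2640915032679738))
plate_upside_down [134.0, 239.3, 15.7, 33.8] 0.9 518 142.15250965250965 257.0328185328185 [0.3888 0.4197 0.063 ]
plate_upside_down [198.9, 173.9, 19.8, 29.0] 0.87 329 209.09422492401217 189.68693009118542 [0.594  0.2296 0.063 ]
plate_upside_down [157.5, 196.2, 16.7, 32.4] 0.87 436 167.4105504587156 213.98394495412845 [0.5179 0.3521 0.063 ]
plate_a [228.4, 172.3, 12.6, 26.9] 0.85 275 234.6690909090909 185.39636363636365 [0.6086 0.1525 0.063 ]
plate_a [279.2, 165.8, 14.1, 25.6] 0.76 331 285.9546827794562 178.3474320241692 [ 0.633  -0.0024  0.063 ]
plate_a [250.8, 168.4, 20.6, 30.1] 0.52 292 260.291095890411 181.8458904109589 [0.6209 0.0751 0.063 ]
(238, 383) [0.544 0.258 0.006]
(487, 350) [ 0.59  -0.045  0.006]
(226, 298) [0.65  0.277 0.006]
(480, 272) [ 0.688 -0.036  0.006]
```

```bash
cat >> fit.py <<'E'
def pose(h,down):  # tool z: heading h, 'down' rad below horizontal; tool y = horizontal, left of heading
    z=np.array([np.cos(down)*np.cos(h),np.cos(down)*np.sin(h),-np.sin(down)]); y=np.array([-np.sin(h),np.cos(h),0]); return np.column_stack([np.cross(y,z),y,z])
def row(p,Rt):
    from bench import monitor
    o=monitor.get_obs(); R0=R.from_rotvec(o["ee_rot"]); d=R0.inv().apply(np.array(p)-o["tcp_pos"])*1000
    w=np.degrees((R0.inv()*R.from_matrix(Rt)).as_rotvec()); print("row",d.round(1),w.round(1),"rows",max(np.linalg.norm(d)/41.7,np.linalg.norm(w)/7.16).round(1),"q",o["joint_positions"].round(2),"tcp",o["tcp_pos"].round(4),"t",o["clock"])
G=np.array([.595+.0197,.2296+.0033,.098]); RG=pose(.166,np.radians(75))
E
python3 -c "
from fit import *
row(G-.1*RG[:,2],RG)"
```

```text
row [-440.8 -147.1   55.4] [ -4.5 -14.6 -33.9] rows 11.2 q [ 0.92  0.1   0.1   1.56 -0.    1.35] tcp [0.2495 0.5457 0.25  ] t 0.7
```

```bash
python3 -m inch '-20 -7 3 0 -1 -2; -50 -17 6 -1 -2 -4; -85 -28 11 -1 -3 -7; -120 -40 15 -1 -4 -9; -155 -52 19 -2 -5 -12; -190 -63 24 -2 -6 -15; -225 -75 28 -2 -7 -17; -260 -87 33 -3 -9 -20; -295 -98 37 -3 -10 -23; -330 -110 41 -3 -11 -25; -365 -122 46 -4 -12 -28; -395 -132 50 -4 -13 -30; -420 -140 53 -4 -14 -32; -435 -145 55 -4.4 -14.4 -33.5; -441 -147 55 -4.5 -14.6 -33.9; -441 -147 55 -4.5 -14.6 -33.9; -441 -147 55 -4.5 -14.6 -33.9; -441 -147 55 -4.5 -14.6 -33.9' 75
python3 - <<'E'
from fit import *
from bench import optics
row(G-.1*RG[:,2],RG); row(G,RG)
for n,(a,b,c,d) in {"top":(130,240,170,290),"scene":(130,240,270,410)}.items():
    p=optics.grab_frame(n); im=p["image"][:,:,::-1].copy()
    im=im[a:b,c:d]; k=5
    im=cv2.resize(im,None,fx=k,fy=k,interpolation=cv2.INTER_CUBIC)
    cc=[]
    M=R.from_euler('z',.166).as_matrix()
    corners=np.array([[-.055,-.019,.004],[-.055,.019,.004],[.055,.019,.004],[.055,-.019,.004]])@Rp.T@M.T+[.595,.2296,.063]
    q=(proj(p,corners)+.5-[c,a])*k; cv2.polylines(im,[np.int32(q)],True,(0,0,255),1)
    g=(proj(p,[G])+.5-[c,a])*k; cv2.circle(im,tuple(int(v) for v in g[0]),3,(255,0,255),-1)
    cv2.imwrite(f"pics/{n}1.png",im)
E
```

```text
clock: 2.2
tcp_pos: [0.5888, 0.2296, 0.1953]
ee_rot: [-0.24, 2.87, 0.033]
wrist_force: [-0.3, -0.2, 0.0]
gripper_width: 0.0604
grip_force: 0.0
row [ 0.  -1.   0.8] [0.1 0.1 0. ] rows 0.0 q [ 0.16 -0.13 -0.26  1.18  0.   -0.  ] tcp [0.5888 0.2296 0.1953] t 2.2
row [ 1.000e-01 -1.100e+00  1.008e+02] [0.1 0.1 0. ] rows 2.4 q [ 0.16 -0.13 -0.26  1.18  0.   -0.  ] tcp [0.5888 0.2296 0.1953] t 2.2
```

View pics/top1.png

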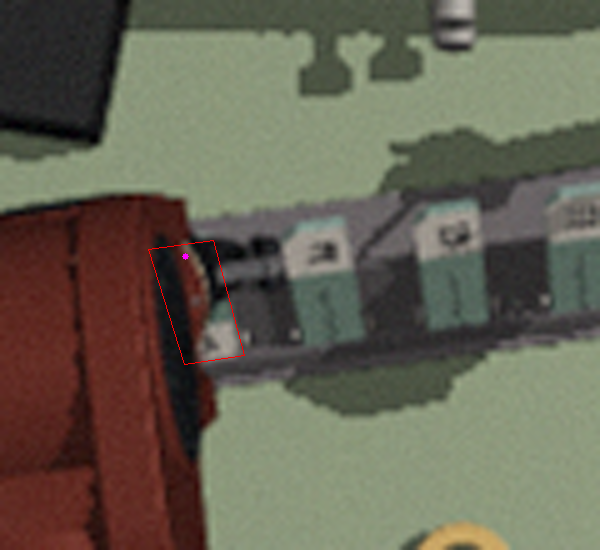

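View pics/scene1.png

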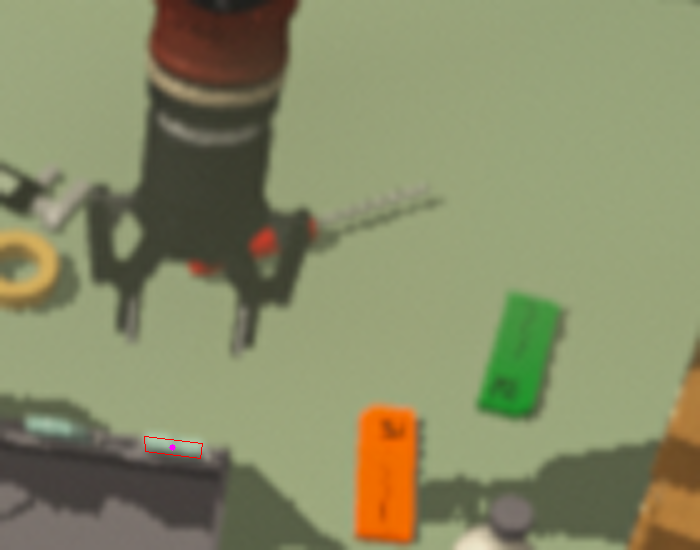

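The scene view puts the projected plate top, at (145–202, 437–458), on the visible glass. The top view's label end agrees, at (240,355). So I'll descend and grip.

```bash
python3 -m inch '0 -1 15 0 0 0; 0 -1 35 0 0 0; 0 -1 55 0 0 0; 0 -1 75 0 0 0; 0 -1 88 0 0 0; 0 -1 96 0 0 0; 0 -1 100 0 0 0; 0 -1 100 0 0 0; 0 -1 100 0 0 0' && python3 -m inch '0 0 0 0 0 0; 0 0 0 0 0 0; 0 0 0 0 0 0; 0 0 0 0 0 0; 0 0 0 0 0 0; 0 0 0 0 0 0; 0 0 0 0 0 0; 0 0 0 0 0 0' 255
```

```text
clock: 3.05
tcp_pos: [0.6155, 0.2322, 0.0994]
ee_rot: [-0.239, 2.869, 0.032]
wrist_force: [-0.6, -0.6, -0.4]
gripper_width: 0.0602
grip_force: 0.0
clock: 3.72
tcp_pos: [0.6159, 0.2323, 0.0999]
ee_rot: [-0.239, 2.868, 0.033]
wrist_force: [-1.2, 1.0, 6.0]
gripper_width: 0.0369
grip_force: 59.7
```

```bash
python3 -m inch '-1 0 -4 0 0 0; -3 0 -10 0 0 0; -5 0 -19 0 0 0; -8 0 -30 0 0 0; -12 0 -44 0 0 0; -16 0 -60 0 0 0; -20 0 -76 0 0 0; -25 0 -92 0 0 0; -29 0 -106 0 0 0; -32 0 -118 0 0 0; -35 0 -130 0 0 0; -36 0 -135 0 0 0; -36 0 -135 0 0 0; -36 0 -135 0 0 0'
python3 - <<'E'
from fit import *
from bench import optics
for n,(a,b,c,d) in {"scene":(110,240,240,410)}.items():
    p=optics.grab_frame(n); im=cv2.resize(p["image"][a:b,c:d,::-1],None,fx=4.5,fy=4.5,interpolation=cv2.INTER_CUBIC)
    cv2.imwrite(f"pics/{n}2.png",im)
y=-.424; w=np.array([.730-.095*np.cos(y),-.217-.095*np.sin(y)]); print("window",w)
h=-.35; F=np.array([w[0]-.076*np.cos(h),w[1]-.076*np.sin(h),.146]); RF=pose(h,np.radians(45))
row(F-np.array([.16*np.cos(h),.16*np.sin(h),0]),RF); row(F,RF)
E
```

```text
clock: 4.88
tcp_pos: [0.6148, 0.2319, 0.2379]
ee_rot: [-0.239, 2.87, 0.032]
wrist_force: [0.1, 0.3, -1.2]
gripper_width: 0.037
grip_force: 60.8
window [ 0.64341219 -0.17791609]
row [ 259.8 -292.4   24.8] [ 15.  -29.4  25.9] rows 9.4 q [ 0.16 -0.05 -0.11  1.25  0.   -0.  ] tcp [0.6145 0.2318 0.2372] t 4.9333
row [ 125.4 -371.4   60.7] [ 15.  -29.4  25.9] rows 9.5 q [ 0.16 -0.05 -0.11  1.25  0.   -0.  ] tcp [0.6145 0.2318 0.2372] t 4.9333
```

View pics/scene2.png

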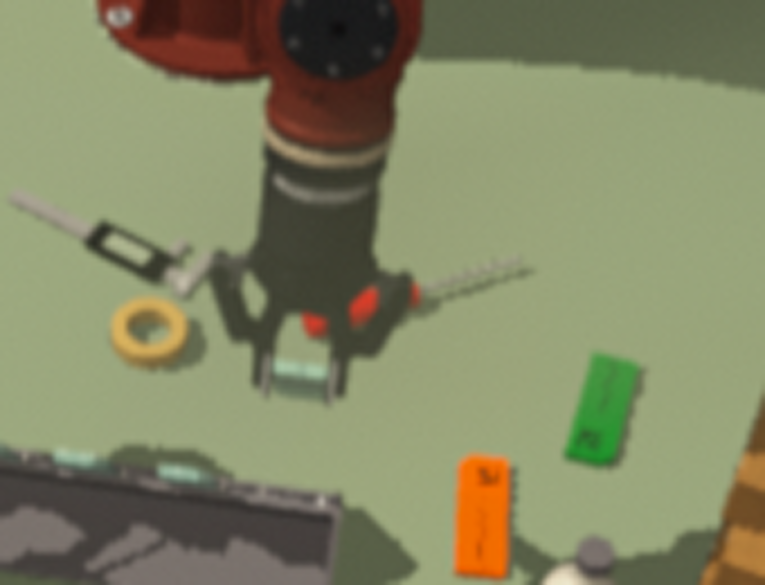

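The grasp holds. As gripped, the tool has to be flipped half a turn about its axis so that the label ends face up. I'll do that in free space, in front of the robot.

```bash
python3 -c "
from fit import *
row([.46,.0,.29],pose(.166,np.radians(75)))"
```

```text
row [ 170.6 -203.  -100.4] [ 0. -0.  0.] rows 6.8 q [ 0.16 -0.05 -0.11  1.25  0.   -0.  ] tcp [0.6145 0.2318 0.2372] t 4.9333
```

```bash
python3 -m inch '5 -6 -3 0 0 0; 14 -17 -9 0 0 0; 28 -33 -17 0 0 0; 45 -53 -26 0 0 0; 63 -75 -37 0 0 0; 82 -97 -48 0 0 0; 100 -119 -59 0 0 0; 118 -141 -70 0 0 0; 136 -162 -80 0 0 0; 151 -180 -89 0 0 0; 162 -193 -95 0 0 0; 169 -201 -99 0 0 0; 171 -203 -100 0 0 0; 171 -203 -100 0 0 0' && python3 -m inch '0 0 0 0 0 2; 0 0 0 0 0 6; 0 0 0 0 0 11; 0 0 0 0 0 17; 0 0 0 0 0 23; 0 0 0 0 0 29; 0 0 0 0 0 35; 0 0 0 0 0 41; 0 0 0 0 0 47; 0 0 0 0 0 53; 0 0 0 0 0 59; 0 0 0 0 0 65; 0 0 0 0 0 71; 0 0 0 0 0 77; 0 0 0 0 0 83; 0 0 0 0 0 89; 0 0 0 0 0 95; 0 0 0 0 0 98; 0 0 0 0 0 100; 0 0 0 0 0 100'
cat >> fit.py <<'E'
W=np.array([.6434,-.178]); 
def fin(h,back=0,dz=0): return np.array([W[0]-(.076+back)*np.cos(h),W[1]-(.076+back)*np.sin(h),.146+dz]), pose(h,np.radians(45))@np.diag([-1,-1,1])
E
python3 -c "
from fit import *
row(*fin(-.1,.12)); row(*fin(-.1)); row([.46,.0,.29],fin(-.1)[1])"
```

```text
clock: 6.1
tcp_pos: [0.4597, -0.0006, 0.2899]
ee_rot: [-0.237, 2.87, 0.032]
wrist_force: [0.4, 0.1, -1.2]
gripper_width: 0.0365
grip_force: 60.8
clock: 7.77
tcp_pos: [0.4601, 0.0008, 0.2895]
ee_rot: [2.113, 2.094, 0.321]
wrist_force: [0.1, -0.4, -1.6]
gripper_width: 0.0367
grip_force: 60.7
row [-165.8  -45.6  128.6] [-28.   19.9  91.2] rows 13.6 q [-0.37 -0.64 -0.48  1.51  0.13  1.22] tcp [0.4601 0.0008 0.2895] t 7.7667
row [-177.4   70.   158.5] [-28.   19.9  91.2] rows 13.6 q [-0.37 -0.64 -0.48  1.51  0.13  1.22] tcp [0.4601 0.0008 0.2895] t 7.7667
row [-0.8 -0.  -0.5] [-28.   19.9  91.2] rows 13.6 q [-0.37 -0.64 -0.48  1.51  0.13  1.22] tcp [0.4601 0.0008 0.2895] t 7.7667
```

```bash
python3 -c "
from fit import *
row([.53,-.07,.22],fin(-.1)[1])"
```

```text
row [-73.8  50.9  81.9] [-28.   19.9  91.2] rows 13.6 q [-0.37 -0.64 -0.48  1.51  0.13  1.22] tcp [0.4601 0.0008 0.2895] t 7.7667
```

```bash
python3 -m inch '-2 1 2 -1 1 2; -6 4 6 -2 2 7; -11 7 12 -4 3 13; -16 11 18 -6 4 20; -22 15 24 -8 6 27; -28 19 31 -10 7 34; -34 23 37 -13 9 41; -40 27 44 -15 10 49; -46 31 51 -17 12 56; -52 36 57 -20 14 64; -58 40 64 -22 16 71; -64 44 71 -24 17 79; -69 48 77 -26 19 85; -72 50 80 -27.5 19.5 89; -74 51 82 -28 20 91; -74 51 82 -28 20 91; -74 51 82 -28 20 91; -74 51 82 -28 20 91; -74 51 82 -28 20 91; -74 51 82 -28 20 91'
python3 - <<'E'
from fit import *
from bench import optics
row([.53,-.07,.22],fin(-.1)[1]); row(*fin(-.1,0,.0))
o=[]
for n,(a,b,c,d) in {"scene":(90,250,120,300),"top":(80,240,240,420)}.items():
    p=optics.grab_frame(n); o.append(cv2.resize(p["image"][a:b,c:d,::-1],(400,356),interpolation=cv2.INTER_CUBIC))
cv2.imwrite("pics/both3.png",np.hstack(o))
E
```

```text
clock: 9.43
tcp_pos: [0.5994, -0.0868, 0.2226]
ee_rot: [2.894, -0.132, 1.14]
wrist_force: [0.2, -0.5, -0.7]
gripper_width: 0.0369
grip_force: 60.9
row [-53.5 -10.5 -46.2] [-0.6  2.   0.3] rows 1.7 q [-0.49 -0.84 -0.9   0.81  0.27  2.84] tcp [ 0.5994 -0.0868  0.2226] t 9.4333
row [-69.6  86.4  39.4] [-0.6  2.   0.3] rows 2.8 q [-0.49 -0.84 -0.9   0.81  0.27  2.84] tcp [ 0.5994 -0.0868  0.2226] t 9.4333
```

View pics/both3.png

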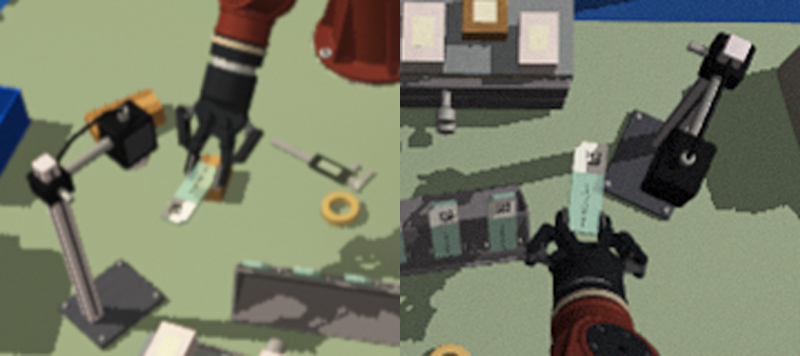

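j2 has hit its limit at -0.84 with the heading near radial. The plate is label up and the label is free of the fingers. A heading of about +0.5 puts the wrist farther out, so I'll turn to that in place and then move in.

```bash
python3 -c "
from fit import *
row([.60,-.087,.222],fin(.5)[1])"
```

```text
row [-0.3 -0.2  1. ] [ 23.3   1.8 -24.5] rows 4.7 q [-0.49 -0.84 -0.9   0.81  0.27  2.84] tcp [ 0.5995 -0.0871  0.2229] t 9.5333
```

```bash
python3 -m inch '0 0 0 1 0 -1; 0 0 0 3 0 -3; 0 0 0 5 0 -6; 0 0 0 8 1 -9; 0 0 0 11 1 -12; 0 0 0 14 1 -15; 0 0 0 17 1 -18; 0 0 0 20 2 -21; 0 0 0 22 2 -23; 0 0 0 23.3 2 -24.5; 0 0 0 23.3 2 -24.5; 0 0 0 23.3 2 -24.5; 0 0 0 23.3 2 -24.5'
python3 -c "
from fit import *
row(*fin(.5))"
```

```text
clock: 10.62
tcp_pos: [0.5996, -0.087, 0.2228]
ee_rot: [-2.654, -0.675, -1.104]
wrist_force: [-0.2, 0.1, -1.9]
gripper_width: 0.037
grip_force: 60.9
row [-111.6  100.9   -3.2] [ 0.1 -0.2 -0. ] rows 3.6 q [-0.69 -0.49 -0.64  1.06  0.72  2.08] tcp [ 0.5996 -0.087   0.2228] t 10.6167
```

```bash
python3 -m inch '-3 3 0 0 0 0; -9 8 0 0 0 0; -18 16 -1 0 0 0; -29 26 -1 0 0 0; -41 37 -1 0 0 0; -53 48 -2 0 0 0; -65 59 -2 0 0 0; -77 70 -2 0 0 0; -88 80 -2 0 0 0; -98 89 -3 0 0 0; -106 96 -3 0 0 0; -111 100 -3 0 0 0; -112 101 -3 0 0 0; -112 101 -3 0 0 0; -112 101 -3 0 0 0'
python3 - <<'E'
from fit import *
from bench import optics
row(*fin(.5)); h=.5
M=np.column_stack([[np.cos(h),np.sin(h),0],[-np.sin(h),np.cos(h),0],[0,0,1]])
c=np.array([W[0],W[1],.15])-M@[.036,0,.004]
o=[]
for n,(a,b,u,d) in {"scene":(90,250,120,300),"top":(80,240,240,420)}.items():
    p=optics.grab_frame(n); k=400/180
    im=cv2.resize(p["image"][a:b,u:d,::-1],(400,356),interpolation=cv2.INTER_CUBIC)
    q=(proj(p,np.array([[-.055,-.019,.004],[.055,-.019,.004],[.055,.019,.004],[-.055,.019,.004]])@M.T+c)+.5-[u,a])*k
    cv2.polylines(im,[np.int32(q)],True,(0,0,255),1)
    g=(proj(p,[[W[0],W[1],.27]])+.5-[u,a])*k; cv2.circle(im,tuple(int(v) for v in g[0]),2,(255,0,255),-1)
    o.append(im)
    for d2 in optics.regions_of("plate_upside_down",p): print(n,d2["box"],round(d2["score"],2))
cv2.imwrite("pics/both4.png",np.hstack(o))
E
```

```text
clock: 11.87
tcp_pos: [0.5769, -0.2142, 0.1457]
ee_rot: [-2.653, -0.677, -1.104]
wrist_force: [-0.7, -0.5, -0.6]
gripper_width: 0.037
grip_force: 60.9
row [ 0.   0.1 -0.5] [ 0.1 -0.2  0. ] rows 0.0 q [-0.92 -0.19 -0.54  1.07  0.78  1.78] tcp [ 0.5769 -0.2142  0.1457] t 11.8667
scene [340.5, 211.8, 13.9, 27.5] 0.83
scene [367.5, 191.6, 16.0, 23.8] 0.79
scene [252.3, 210.6, 12.4, 2.3] 0.15
top [343.5, 164.0, 28.3, 35.5] 0.87
top [135.2, 239.2, 14.8, 36.4] 0.8
top [161.4, 198.5, 14.8, 32.4] 0.61
```

View pics/both4.png

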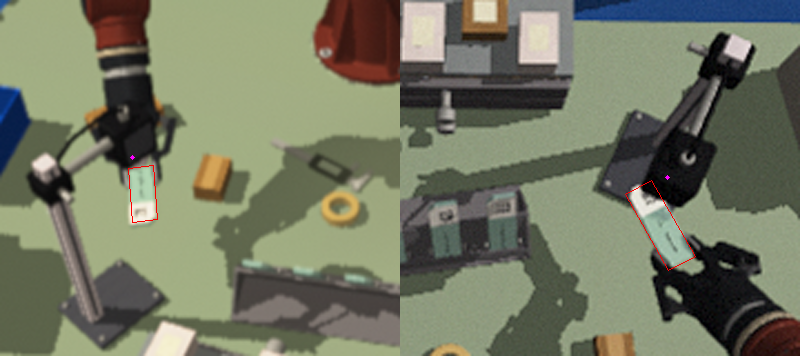

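Run:
```python
from fit import *
from bench import optics
h=.5;o=[]
M=np.column_stack([[np.cos(h),np.sin(h),0],[-np.sin(h),np.cos(h),0],[0,0,1]])
tcp=np.array([.5769,-.2142,.1457])
for n,(a,b,u,d) in {"scene":(125,200,140,205),"top":(135,210,335,400)}.items():
    p=optics.grab_frame(n); k=6
    im=cv2.resize(p["image"][a:b,u:d,::-1],None,fx=k,fy=k,interpolation=cv2.INTER_CUBIC)
    for pitch,col in((0,(0,0,255)),(.15,(255,0,0))):
        Rt=M@R.from_euler('y',pitch).as_matrix()
        q=(proj(p,np.array([[-.015,-.019,.004],[.095,-.019,.004],[.095,.019,.004],[-.015,.019,.004]])@Rt.T+tcp)+.5-[u,a])*k
        cv2.polylines(im,[np.int32(q)],True,col,1)
    hd=place(reader,.730,-.217,-.424)[3]
    q=cv2.convexHull(np.float32((proj(p,hd)+.5-[u,a])*k)); cv2.polylines(im,[np.int32(q)],True,(255,0,255),1)
    o.append(im)
cv2.imwrite("pics/both5.png",np.hstack(o))
```

```text
(no output)
```

View pics/both5.png

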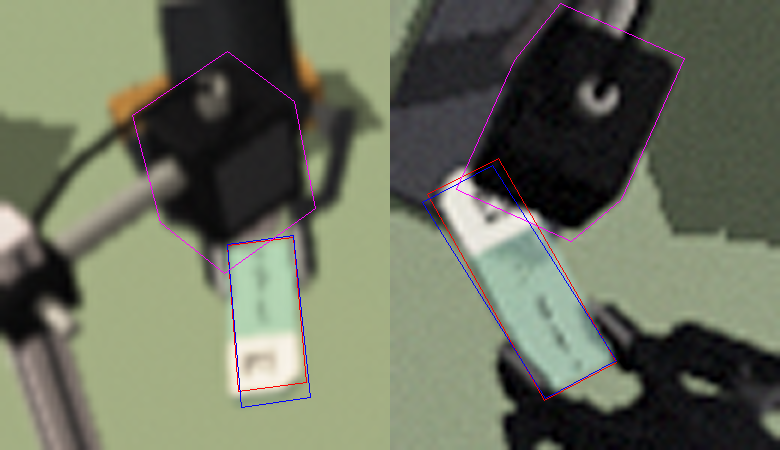

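Run:
```python
from fit import *
from bench import optics
s=optics.grab_frame("scene"); t=optics.grab_frame("top")
def tri(a,b):
    P=[np.array(p["extrinsics"])[:3] for p in(s,t)]; n=[cv2.undistortPoints(np.float64([[x]]),K(p),np.array(p["D"]))[0,0] for p,x in((s,a),(t,b))]
    X=cv2.triangulatePoints(P[0],P[1],n[0],n[1])[:,0]; return X[:3]/X[3]
A=lambda u,v:(140+u/6-.5,125+v/6-.5); B=lambda u,v:(335+(u-390)/6-.5,135+v/6-.5)
print("screw",tri(A(212,95),B(600,95)))
print("label scene @.15",backproj(s,A(263,364),.15)," @.14",backproj(s,A(263,364),.14))
print("frost line, left end (y+ side)",tri(A(298,332),B(482,260)))
```

```text
screw [ 0.64301898 -0.17841232  0.35919962]
label scene @.15 [ 0.6470197  -0.18066878  0.15      ]  @.14 [ 0.64004404 -0.18552981  0.14      ]
frost line, left end (y+ side) [ 0.61958164 -0.17452325  0.14984703]
```

The top screw of the reader's head triangulates to (0.643, -0.178), which confirms the window axis. The label is within about 5 mm of it, level, at z ≈ 0.15. I'll hand the job in.

```bash
python3 -c "
from bench import workorder
print(workorder.finish_job())"
```

```text
the job is handed in; nothing more can be done
None
```

I took the upside-down plate out and handed the job in at about 12 s of the 53 s allowed: it is held in the gripper alone, label up and level, about 12 cm below the reader's window and by my camera measurement about 5 mm off its axis; no verdict was returned, and I did not re-measure the other plates afterwards.

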